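# Two guest kits from the cupboard stock

## Task

Make up two kits for the next guests. Kitchen kit: in the three-compartment tray stand the empty glass jar upright in the middle compartment, with the short can in the compartment on one side of it and the loose PET bottle in the one on the other side (either way round), also upright, and set the jar down gently without dropping it; tea kit: on the sloping stand lay the large carton flat with its length running up the slope, then the small carton the same way on top of it, both in the middle of the stand's width and pushed back against the backstop. Leave the tall can, the bottle opener and the crate where they are, and let go of everything at the end.

Things in the scene. Friction and masses are not known exactly. Their poses are not given: they have to be found in the camera images.
- bottle: Small full PET bottle, clear with a white cap and a blank paper label, standing loose on the shelf (not in the crate); diameter 56 mm, height to the top of the cap 132 mm, about 0.22 kg; body straight up to 94 mm above its underside, then narrowing to the neck; cap 30 mm wide. Origin: centre of its underside, z up.
- jar: Empty clear glass jam jar, open at the top, no lid; straight round wall, outer diameter 64 mm, height 85 mm, wall 4 mm, 0.16 kg. Origin: centre of its underside, z up.
- can_short: Short, wide plain aluminium can; diameter 66 mm, height 80 mm, about 0.22 kg. Origin: centre of its underside, z up.
- can_tall: Tall, slim plain aluminium can; diameter 58 mm, height 140 mm. Not for the kits: it stays where it is. Origin: centre of its underside, z up.
- carton_large: Large closed cardboard carton lying flat: 120 mm long (its x), 60 mm wide (its y), 45 mm high (its z), about 0.18 kg. Origin: centre of its underside.
- carton_small: Small closed cardboard carton lying flat: 90 mm long (its x), 50 mm wide (its y), 36 mm high (its z), about 0.10 kg. Origin: centre of its underside.
- tray: Fixed plywood tray, three equal compartments in a row along its y. Outer 100 mm (x) by 288 mm (y); walls and dividers 6 mm; rim 28 mm and inner floor 6 mm above the shelf. Each compartment is 88 by 88 mm inside, centres at y = -94, 0, +94 mm in its frame. Origin: centre of its underside.
- stand_seat (a point): Fixed sloping plywood stand. Point: on the sloping board at the foot of the backstop, mid-width, 20 mm above the shelf. x: up the slope, away from backstop and robot, rising 15 degrees; y: along the foot of the backstop; z: square to the board, upwards. Board 145 mm (x) by 110 mm (y), no side walls. Backstop: its face is x = 0, 60 mm high, square to the board, 8 mm thick, on the robot side.
- opener: Flat blue plastic bottle opener, 128 mm long (x), 38 mm wide, 9 mm thick, lying on the shelf. It stays where it is. Origin: on its underside near the middle.
- crate: Red plastic crate of six capped PET bottles, 205 mm (x) by 140 mm (y), bottle caps 176 mm above the shelf; fixed, only in the way. Origin: centre of its underside.
Not all that is in view belongs to the job. What is shaped like the can_short but yellow is not meant.

How it is judged:
At the end, for the whole second after the job is handed in: Jar in the middle compartment, can and bottle in the outer ones: within 20 mm of centre, upright to 0.1 rad. Cartons stacked flat on the slope (0.1 rad, heights 6 mm), square to 0.15 rad, 15 mm of mid-width, 10 mm of the backstop. Tall can, opener within 30 mm of their start. All released, at rest (y of jar in the frame of tray between -0.02 and 0.02 m and x of jar in the frame of tray between -0.02 and 0.02 m and z of jar in the frame of tray between 0 and 0.014 m and angle between each of jar, can_tall's own z axis and vertical below 0.1 rad and ((y of can_short in the frame of tray between 0.074 and 0.114 m and x of can_short in the frame of tray between -0.02 and 0.02 m and z of can_short in the frame of tray between 0 and 0.014 m and angle between each of can_short, bottle's own z axis and vertical below 0.1 rad and y of bottle in the frame of tray between -0.114 and -0.074 m and x of bottle in the frame of tray between -0.02 and 0.02 m and z of bottle in the frame of tray between 0 and 0.014 m) or (y of can_short in the frame of tray between -0.114 and -0.074 m and x of can_short in the frame of tray between -0.02 and 0.02 m and z of can_short in the frame of tray between 0 and 0.014 m and angle between each of can_short, bottle's own z axis and vertical below 0.1 rad and y of bottle in the frame of tray between 0.074 and 0.114 m and x of bottle in the frame of tray between -0.02 and 0.02 m and z of bottle in the frame of tray between 0 and 0.014 m)) and x of carton_large in the frame of stand_seat between 0.054 and 0.07 m and y of carton_large in the frame of stand_seat between -0.015 and 0.015 m and z of carton_large in the frame of stand_seat between -0.006 and 0.006 m and angle between the y axis of each of carton_large, carton_small and the y axis of stand_seat, either way round below 0.15 rad and angle between the z axis of each of carton_large, carton_small and the z axis of stand_seat, either way round below 0.1 rad and x of carton_small in the frame of stand_seat between 0.039 and 0.055 m and y of carton_small in the frame of stand_seat between -0.015 and 0.015 m and z of carton_small in the frame of stand_seat between 0.039 and 0.051 m and distance of each of can_tall, opener from where it was at the start of the episode below 0.03 m and linear speed of each of bottle, jar, can_short, carton_large, carton_small below 0.02 m/s and contact force between each of bottle, jar, can_short, carton_large, carton_small and the fingers below 0.05 N); the robot touches nothing.
It fails at once if the tall can is knocked over or shifted more than 40 mm (distance of can_tall from where it was at the start of the episode above 0.04 m or angle between can_tall's own z axis and vertical above 0.5 rad).
It fails at once if the opener is shifted more than 40 mm (distance of opener from where it was at the start of the episode above 0.04 m).
It fails at once if the glass jar is dropped (falls free faster than 0.7 m/s, about 25 mm) (linear speed of jar above 0.7 m/s and contact force between jar and the fingers below 0.05 N).
It also fails if it takes over 138 s, if anything falls off the work surface, if the arm or the gripper's body presses on something with over 40 N, if the wrist force passes 120 N, or if a joint passes its speed limit or range.

## Robot

A 7-joint arm with a two-finger parallel gripper is mounted at the origin on the work surface. World frame = base frame: x ahead of the robot, y to its left, z up, the work surface at z = 0. Lengths are in m, angles in rad, forces in N, time in s.
With the tool pointing down it reaches from about 0.35 to 0.9 m from the base axis. Payload 8.1 kg.
Tool frame: the origin (TCP) lies between the finger pads; the fingertips stand 17 mm ahead of it and the grasp point (between the pads) lies 2 mm behind it; z points along the fingers, y is the direction in which the jaws open and shut (so a half turn about z gives the same grasp; the last joint's range is limited). The gripper opens to 92 mm and grips with 3 to 60 N. Pads are 19 mm wide; open, the fingers measure 130 mm over their backs; the gripper's body (75 mm by 190 mm) begins 47 mm behind the grasp point.
Start: joints at [-1.385, 0.434, 0.025, 1.573, -0.012, 1.134, -0.075], TCP at [0.178, 0.599, 0.244] pointing down, gripper open.
Joint ranges: [-2.62, 2.62], [-0.44, 2.09], [-1.27, 1.32], [0.08, 2.57], [-1.32, 4.46], [0.12, 2], [-2.74, 2.74]. Speed limits (rad/s): [2.22, 2.22, 3.01, 3.01, 3.14, 3.14, 3.14].

## Interface

Orientations are given as a rotation vector (axis times angle).
In Python, from cell import arm gives the robot as it stands. The module is installed in compiled form; this text tells all that it offers.
- The arm moves only by the shell command python3 -m crank 'ROWS' [FORCE]. ROWS is JSON, a list of rows, each a list of 5 numbers: the opening, from 0 (shut) to 1 (fully open), then the shift along the world's x, y, z normalised to -1 to 1, where 1 is 40 cm, then the turn about the world's z normalised to -1 to 1, where 1 is 60 degrees. In form: [[fingers, tx, ty, tz, twist], ...]. A call has exactly 8 rows; each row shifts and turns the commanded pose from where the row before left it; what a row does not reach is not made up. A row lasts 1/12 s, in which the tool goes at most 41.7 mm and 7.16 degrees, less where a joint would pass 70% of its speed; a pose out of reach is approached as far as the arm can. A call with a number of a shift or a turn outside -1 to 1 is refused whole. A call with a gripper value outside its range is refused whole. The fingers move at their own pace and stop on an object; FORCE is the grip in N (left out, the last holds). Time passes only in rows, so rows that do not move let the fingers close, or fill a call up. It gives the time, the measured TCP pose, the force and the opening at its end, in the units of the state.
- arm.observe(): the state, without advancing time (a new reading comes with each control period).
- arm.get_image(name): name is "scene" or "top"; returns the picture (384x512x3 uint8, red, green, blue); there is no depth.
- arm.get_calibration(name): a dict with "intrinsics" (3x3 intrinsics, pixels), "extrinsics" (4x4, takes a point from camera to world coordinates). Camera axes: x right, y down, z forward; pixel columns grow to the right and rows downward; lengths in m; the calibration is good to about 2 mm. A picture is of the moment at which its call begins. get_calibration takes no time and is no camera call.
- arm.sign_off(): hands the job in, once; it reports no verdict.
The state is a dict: "clock": time; "joints": joint angles; "dq": joint speeds; "joint_efforts": joint torques, N m; "position": TCP position; "ee_rot": TCP orientation; "force": force on the tool from outside, world axes, zero at the start; "ft_torque": the same for the moment, N m; "width": opening from 0.0 (shut) to 1.0 (fully open).
Only numpy, scipy, OpenCV 4.12 (cv2) and the standard library are available. Lean on these libraries where they do the work, as an engineer would, in place of code of your own. Each camera call takes 0.05 s, during which the arm holds its last target.

## Working session

There is one attempt and no reset: what is moved stays moved. The work goes in short steps, Python scripts to look and compute and a shell command to move; the robot and the scene stay as the last step left them, time stands still between calls to the robot, and variables do not carry over. Pictures are saved under pics/ and viewed, and the job is handed in when it is done.

```bash
mkdir -p pics; python3 - <<'E'
from cell import arm
import cv2,numpy as np
for n in("scene","top"):
    im=arm.get_image(n); cv2.imwrite(f"pics/{n}0.png",im[:,:,::-1])
    c=arm.get_calibration(n); print(n,np.round(c["intrinsics"],1).tolist(),np.round(c["extrinsics"],4).tolist())
print(arm.observe())
E
```

```text
scene [[434.9, 0.0, 252.3], [0.0, 434.9, 190.3], [0.0, 0.0, 1.0]] [[-0.1279, 0.8546, -0.5033, 1.3297], [0.9918, 0.1084, -0.068, 0.1253], [-0.0035, -0.5079, -0.8614, 1.5533], [0.0, 0.0, 0.0, 1.0]]
top [[442.6, 0.0, 260.6], [0.0, 442.6, 186.3], [0.0, 0.0, 1.0]] [[-0.0269, -0.9967, 0.076, 0.3394], [-0.9996, 0.0277, 0.0092, -0.0223], [-0.0113, -0.0757, -0.9971, 1.728], [0.0, 0.0, 0.0, 1.0]]
{'clock': 0.1, 'joints': array([-1.3845858 ,  0.43517138,  0.0249787 ,  1.57401205, -0.01159683,
        1.13395744, -0.07509007]), 'dq': array([-0.00070287, -0.0017204 , -0.00152143, -0.00159919,  0.00074418,
       -0.00131614, -0.00054394]), 'joint_efforts': array([ 3.37207588e-03, -6.69112158e+01,  9.88190733e-01, -3.15139318e+01,
       -6.04654569e-02,  3.74140637e-02,  8.43747011e-05]), 'position': array([0.1779386 , 0.59869203, 0.24300995]), 'ee_rot': array([-4.52175096e-01, -3.10881076e+00,  2.20152388e-03]), 'force': array([ 0.04738782,  0.1954916 , -0.21226972]), 'ft_torque': array([-0.01532448, -0.01664063,  0.0177725 ]), 'width': 1.0012868467666534}
```

View pics/scene0.png

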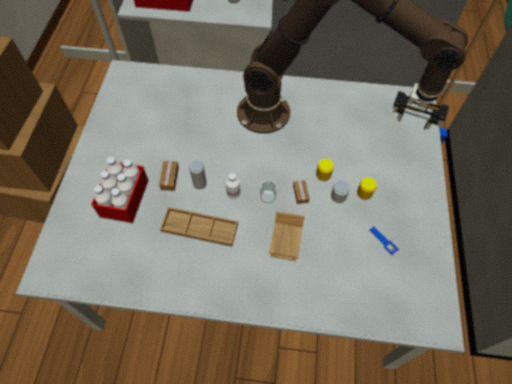

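View pics/top0.png

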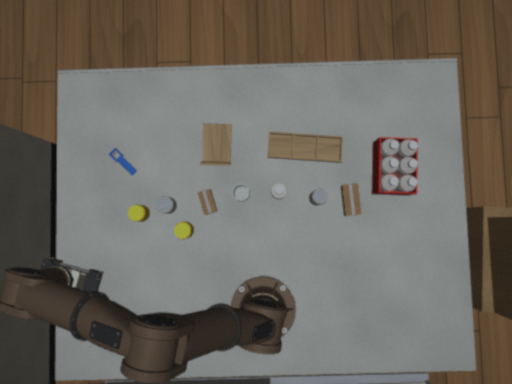

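The scene view shows, left to right: crate, large carton (170,176), tall can (198,174), bottle (233,184), jar (268,190), small carton (301,191) and short can (340,190). The yellow decoys are at (325,168) and (367,187). The tray is at (200,226), the stand at (287,236) and the opener at (384,240). Next I'll zoom in to measure.

```bash
python3 - <<'E'
import cv2
a=cv2.imread("pics/top0.png")[110:250,100:360]; cv2.imwrite("pics/topz.png",cv2.resize(a,None,fx=3,fy=3,interpolation=cv2.INTER_CUBIC))
a=cv2.imread("pics/scene0.png")[145:275,145:405]; cv2.imwrite("pics/scenez.png",cv2.resize(a,None,fx=3,fy=3,interpolation=cv2.INTER_CUBIC))
E
```

```text
(no output)
```

View pics/topz.png

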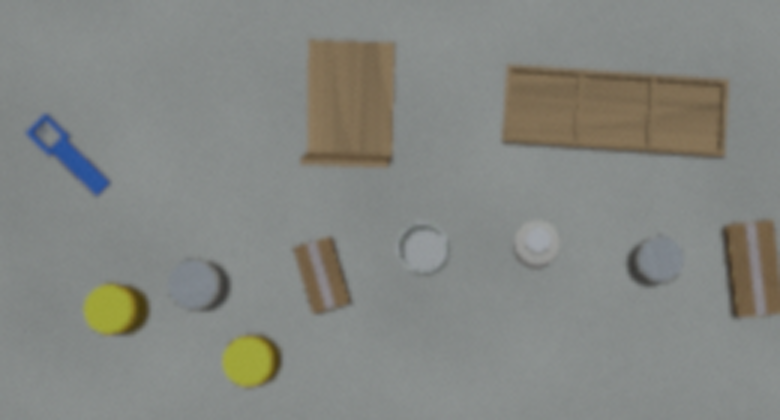

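View pics/scenez.png

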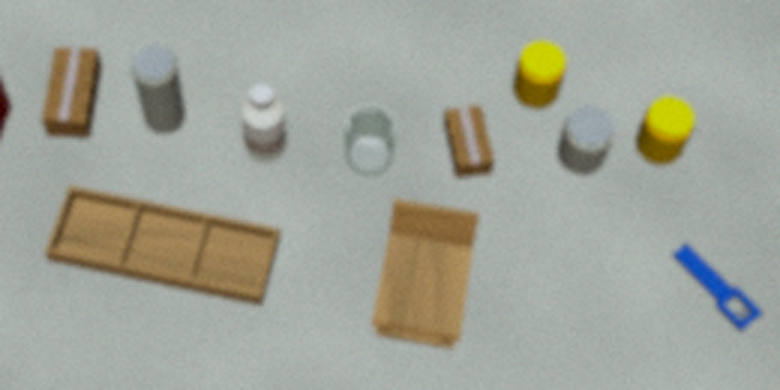

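```bash
cat > h.py <<'E'
import numpy as np,cv2
from cell import arm
def ray(n,uv,z):
    c=arm.get_calibration(n);K=np.array(c["intrinsics"]);T=np.array(c["extrinsics"])
    d=T[:3,:3]@np.linalg.inv(K)@np.array([uv[0],uv[1],1.]);o=T[:3,3]
    return (o+d*(z-o[2])/d[2])
def proj(n,p):
    c=arm.get_calibration(n);K=np.array(c["intrinsics"]);T=np.array(c["extrinsics"])
    q=K@(T[:3,:3].T@(np.array(p)-T[:3,3]));return q[:2]/q[2]
def brown(im): # BGR
    h=cv2.cvtColor(im,cv2.COLOR_BGR2HSV);return ((h[:,:,0]>5)&(h[:,:,0]<25)&(h[:,:,1]>70)).astype(np.uint8)
E
python3 - <<'E'
from h import *
for n in("top","scene"):
    im=cv2.imread(f"pics/{n}0.png")
    m=brown(im); m=cv2.morphologyEx(m,cv2.MORPH_CLOSE,np.ones((5,5)))
    r=(slice(100,260),slice(95,365)) if n=="top" else (slice(140,280),slice(130,410))
    z=np.zeros_like(m);z[r]=m[r]
    cs,_=cv2.findContours(z,cv2.RETR_EXTERNAL,cv2.CHAIN_APPROX_NONE)
    for c in cs:
        if cv2.contourArea(c)<100: continue
        R=cv2.minAreaRect(c);x=cv2.boxPoints(R)
        print(n,np.round(R[0],1),np.round(R[1],1),round(R[2],1),np.round(x,1).tolist(),[np.round(ray(n,R[0],h)[:2],4).tolist() for h in(0,.018,.0225,.028)])
E
```

```text
top [207.  201.4] [21.9 12.2] 73.6 [[198.10000610351562, 192.60000610351562], [209.6999969482422, 189.10000610351562], [215.89999389648438, 210.10000610351562], [204.1999969482422, 213.60000610351562]] [[0.418, 0.2049], [0.4172, 0.2025], [0.417, 0.2019], [0.4167, 0.2012]]
top [350.6 199. ] [29.7 15.8] 83.3 [[341.0, 185.1999969482422], [356.79998779296875, 183.39999389648438], [360.20001220703125, 212.89999389648438], [344.5, 214.6999969482422]] [[0.4117, -0.3559], [0.4109, -0.3524], [0.4107, -0.3515], [0.4105, -0.3505]]
top [304.7 146.7] [72.4 24.5] 3.9 [[267.70001220703125, 156.5], [269.3999938964844, 132.0], [341.70001220703125, 136.89999389648438], [340.0, 161.39999389648438]] [[0.6227, -0.1843], [0.6198, -0.1826], [0.619, -0.1821], [0.6181, -0.1816]]
top [215.9 144.2] [28.  39.8] 2.9 [[201.0, 163.39999389648438], [203.0, 123.5999984741211], [230.89999389648438, 125.0], [228.89999389648438, 164.8000030517578]] [[0.6427, 0.1655], [0.6396, 0.1635], [0.6388, 0.163], [0.6378, 0.1624]]
scene [286.2 235.8] [28.9 45.2] 9.5 [[268.20001220703125, 255.6999969482422], [275.6000061035156, 211
[... 652 characters left out ...]
92.5, 182.39999389648438], [304.3999938964844, 179.60000610351562], [309.3999938964844, 201.1999969482422], [297.5, 204.0]] [[0.404, 0.2031], [0.4147, 0.2022], [0.4174, 0.202], [0.4206, 0.2017]]
scene [323.  174.1] [15.8 12.5] 14.9 [[313.79998779296875, 178.10000610351562], [317.0, 166.0], [332.20001220703125, 170.10000610351562], [329.0, 182.10000610351562]] [[0.3054, 0.2896], [0.3172, 0.2877], [0.3202, 0.2872], [0.3238, 0.2867]]
scene [168.2 175. ] [15.5 29.6] 9.5 [[158.10000610351562, 188.39999389648438], [163.0, 159.1999969482422], [178.1999969482422, 161.6999969482422], [173.39999389648438, 190.89999389648438]] [[0.3926, -0.3607], [0.4035, -0.3551], [0.4062, -0.3536], [0.4095, -0.3519]]
```

```bash
python3 - <<'E'
from h import *
Z=lambda p:((p[0]+.5)/3-.5+100,(p[1]+.5)/3-.5+110)
S=lambda p:((p[0]+.5)/3-.5+145,(p[1]+.5)/3-.5+145)
def pr(l,n,p,z):print(l,n,np.round(ray(n,p,z)[:2],4))
pr("cap","top",Z((539,241)),.132);pr("cap","scene",S((261,93)),.132)
pr("jar rim","top",Z((424,249)),.085);pr("jar half","top",Z((423.5,249)),.0425);pr("jar base","scene",S((369,155)),.004);pr("jar rim","scene",S((370,124)),.085)
pr("can","top",Z((195,285)),.08);pr("can","scene",S((588,124)),.08)
pr("tall","top",Z((662,259)),.14);pr("tall","scene",S((155,63)),.14)
pr("yel1","top",Z((112,309)),.08);pr("yel2","top",Z((249,361)),.08)
def yaw(a,b,z,n="top"):
    d=ray(n,b,z)-ray(n,a,z);return round(np.degrees(np.arctan2(d[1],d[0])),1),round(np.linalg.norm(d),4)
print("small",yaw((204.2,213.6),(198.1,192.6),.036),yaw((215.9,210.1),(209.7,189.1),.036),yaw(( 297.5,204),(292.5,182.4),.036,"scene"))
print("large",yaw((344.5,214.7),(341,185.2),.045),yaw((173.4,190.9),(178.2,161.7),.045,"scene"))
print("tray y",yaw((340,161.4),(267.7,156.5),.028),yaw((232.3,246),(160,230.6),.028,"scene"),yaw((237.6,221.2),(165.3,205.9),.028,"scene"))
bl,br=Z((302,162)),Z((392,164)); fl,fr=Z((309,40)),Z((395,42))
for l,p,z in(("bl",bl,.076),("br",br,.076),("fl",fl,.057),("fr",fr,.057)):pr(l,"top",p,z)
for p in((392,236),(473,246)):pr("foot","scene",S(p),.02)
for p in((395,202),(478,213)):pr("backtop","scene",S(p),.078)
for p in((375,325),(455,337)):pr("fartop","scene",S(p),.057)
E
```

```text
cap top [ 0.4459 -0.0749]
cap scene [ 0.4442 -0.0746]
jar rim top [0.443  0.0664]
jar half top [0.4457 0.0693]
jar base scene [0.4451 0.0691]
jar rim scene [0.4446 0.0682]
can top [0.4063 0.3527]
can scene [0.4054 0.3529]
tall top [ 0.4197 -0.2209]
tall scene [ 0.4208 -0.2174]
yel1 top [0.3793 0.4564]
yel2 top [0.3104 0.2867]
small (np.float64(15.2), np.float64(0.084)) (np.float64(15.3), np.float64(0.0841)) (np.float64(-164.1), np.float64(0.1019))
large (np.float64(4.4), np.float64(0.1127)) (np.float64(-175.5), np.float64(0.1421))
tray y (np.float64(84.5), np.float64(0.2798)) (np.float64(-95.6), np.float64(0.2882)) (np.float64(-96.0), np.float64(0.2977))
bl top [0.5571 0.2174]
br top [0.5514 0.1045]
fl top [0.7164 0.2086]
fr top [0.7105 0.0987]
foot scene [0.5715 0.1129]
foot scene [0.5726 0.2188]
backtop scene [0.5518 0.1123]
backtop scene [0.5542 0.2183]
fartop scene [0.7132 0.1048]
fartop scene [0.7164 0.2033]
```

```bash
python3 - <<'E'
import cv2
a=cv2.imread("pics/top0.png")[120:225,320:440]; cv2.imwrite("pics/cratez.png",cv2.resize(a,None,fx=5,fy=5,interpolation=cv2.INTER_CUBIC))
from h import *
im=cv2.imread("pics/top0.png");h=cv2.cvtColor(im,cv2.COLOR_BGR2HSV)
for n in("top","scene"):
    im=cv2.imread(f"pics/{n}0.png");h=cv2.cvtColor(im,cv2.COLOR_BGR2HSV)
    m=(((h[:,:,0]<6)|(h[:,:,0]>172))&(h[:,:,1]>150)).astype(np.uint8);m[:100]=0
    m=cv2.morphologyEx(m,cv2.MORPH_CLOSE,np.ones((9,9)))
    c=max(cv2.findContours(m,0,1)[0],key=cv2.contourArea);b=cv2.boxPoints(cv2.minAreaRect(c))
    for p in b: print(n,p.round(1),[ray(n,p,z)[:2].round(3).tolist() for z in(0,.07,.1)])
E
```

```text
top [373. 138.] [[0.65, -0.454], [0.637, -0.436], [0.632, -0.429]]
top [415. 138.] [[0.645, -0.619], [0.632, -0.594], [0.627, -0.584]]
top [415. 193.] [[0.428, -0.607], [0.425, -0.583], [0.423, -0.573]]
top [373. 193.] [[0.433, -0.444], [0.429, -0.427], [0.427, -0.42]]
scene [ 89.9 202.3] [[0.562, -0.648], [0.597, -0.613], [0.612, -0.598]]
scene [140.1 164.4] [[0.355, -0.493], [0.399, -0.465], [0.418, -0.453]]
scene [164.  196.1] [[0.495, -0.355], [0.533, -0.333], [0.549, -0.324]]
scene [113.8 234. ] [[0.688, -0.51], [0.717, -0.482], [0.729, -0.469]]
```

View pics/cratez.png

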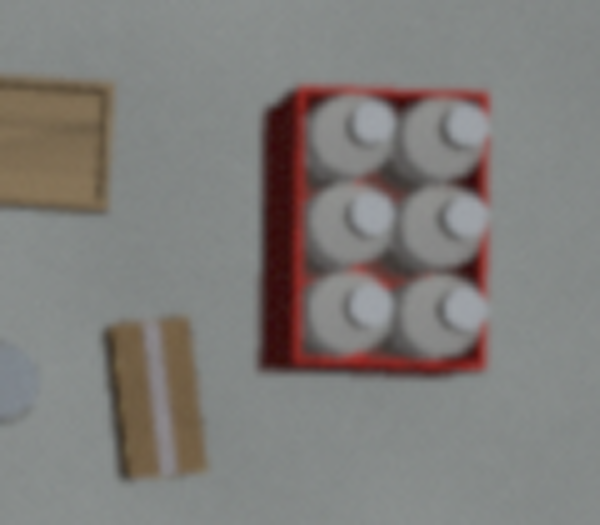

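```bash
python3 -m crank '[[1,0.0417,-0.0828,0,-0.11],[1,0.0417,-0.0828,0,-0.11],[1,0.0417,-0.0828,0,-0.11],[1,0.0417,-0.0828,0,-0.11],[1,0.0417,-0.0828,0,-0.11],[1,0.0417,-0.0828,0,-0.11],[1,0.0417,-0.0828,0,-0.11],[1,0.0417,-0.0828,0,-0.11]]' 15; python3 -m crank '[[1,0.0417,-0.0828,0,-0.11],[1,0.0417,-0.0828,0,-0.11],[1,0.0417,-0.0828,0,-0.11],[1,0.0417,-0.0828,0,-0.11],[1,0.0417,-0.0828,0,0],[1,0.0417,-0.0828,0,0],[1,0.0417,-0.0828,0,0],[1,0.0417,-0.0828,0,0]]'
```

```text
clock: 0.77
position: [0.3118, 0.3323, 0.2436]
ee_rot: [-1.794, -2.578, 0.0]
force: [0.3, -0.3, 0.3]
width: 1.0
clock: 1.43
position: [0.4451, 0.0674, 0.2438]
ee_rot: [-2.33, -2.107, -0.0]
force: [1.2, 0.9, -0.3]
width: 1.002
```

```bash
python3 -m crank '[[1,0,0.004,-0.06,0],[1,0,0,-0.08,0],[1,0,0,-0.09,0],[1,0,0,-0.08,0],[1,0,0,-0.06,0],[1,0,0,-0.05,0],[1,0,0,-0.04,0],[1,0,0,0,0]]'; python3 - <<'E'
from h import *
im=arm.get_image("scene")[:,:,::-1][130:230,200:340];cv2.imwrite("pics/j1.png",cv2.resize(im,None,fx=5,fy=5,interpolation=2))
E
```

```text
clock: 2.1
position: [0.443, 0.0703, 0.0572]
ee_rot: [-2.329, -2.106, 0.007]
force: [-1.0, -0.1, 0.2]
width: 1.005
```

View pics/j1.png

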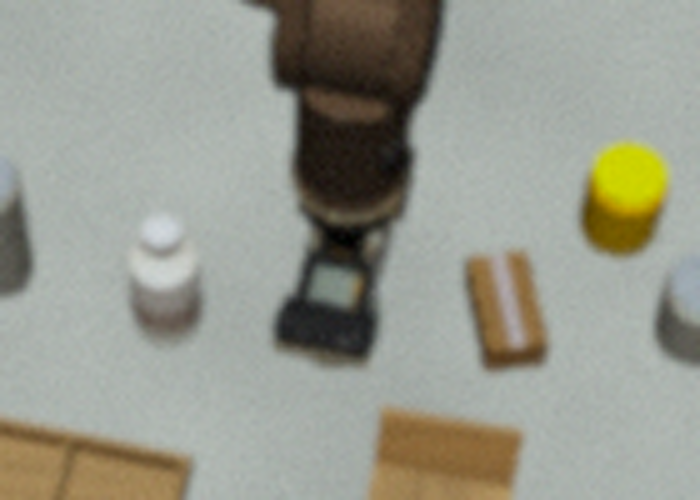

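The gripper is over the jar at (329,190) and hides it, with no contact force. Closing now.

```bash
python3 -m crank '[[0.6,0,0,0,0],[0.5,0,0,0,0],[0.5,0,0,0,0],[0.5,0,0,0,0],[0.5,0,0,0,0],[0.5,0,0,0,0],[0.5,0,0,0,0],[0.5,0,0,0,0]]' 15
```

```text
clock: 2.82
position: [0.4453, 0.0711, 0.0604]
ee_rot: [2.33, 2.107, 0.002]
force: [-0.6, 0.7, 8.0]
width: 0.697
```

```bash
python3 -m crank '[[0.5,0,0,0.04,0],[0.5,0,0,0.08,0],[0.5,0,0,0.1,0],[0.5,0,0,0.1,0],[0.5,0.02,-0.03,0.05,0],[0.5,0.0437,-0.0633,0.005,0],[0.5,0.0437,-0.0633,0,0],[0.5,0.0437,-0.0633,0,0]]'; python3 -m crank '[[0.5,0.0437,-0.0633,0,0],[0.5,0.0437,-0.0633,0,0],[0.5,0.0437,-0.0633,0,0],[0.5,0.0437,-0.0633,0,0],[0.5,0.0437,-0.0633,0,0],[0.5,0.0437,-0.0633,0,0],[0.5,0.0237,-0.0333,0,0],[0.5,0,0,0,0]]'; python3 - <<'E'
from h import *
im=arm.get_image("scene")[:,:,::-1][130:270,130:340];cv2.imwrite("pics/j2.png",cv2.resize(im,None,fx=3,fy=3,interpolation=2))
E
```

```text
clock: 3.48
position: [0.506, -0.0176, 0.2106]
ee_rot: [2.328, 2.109, 0.003]
force: [0.8, 0.2, -2.0]
width: 0.701
clock: 4.15
position: [0.6204, -0.1867, 0.2095]
ee_rot: [2.333, 2.101, -0.003]
force: [1.1, 0.2, -0.8]
width: 0.695
```

View pics/j2.png

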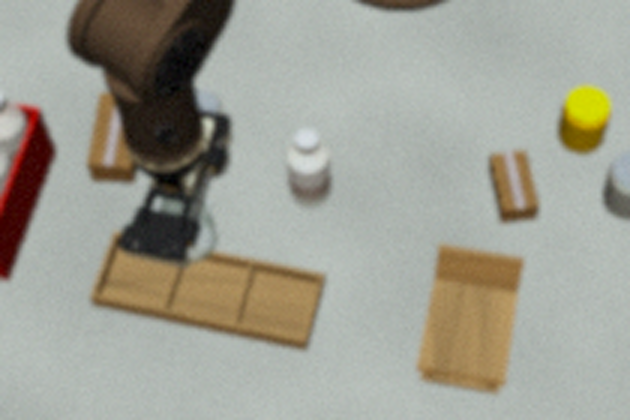

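The jar is held by its wall, visible at (200,230) beside the fingers. Lowering it now.

```bash
python3 -m crank '[[0.5,0,0.01,-0.05,0],[0.5,0,0,-0.08,0],[0.5,0,0,-0.08,0],[0.5,0,0,-0.06,0],[0.5,0,0,-0.04,0],[0.5,0,0,-0.02,0],[0.5,0,0,-0.01,0],[0.5,0,0,0,0]]'; python3 -m crank '[[0.5,0,0,-0.005,0],[0.5,0,0,-0.005,0],[0.5,0,0,-0.005,0],[0.5,0,0,0,0],[0.5,0,0,0,0],[0.5,0,0,0,0],[0.5,0,0,0,0],[0.5,0,0,0,0]]'
```

```text
clock: 4.87
position: [0.6195, -0.1777, 0.0736]
ee_rot: [-2.329, -2.108, 0.0]
force: [0.2, -0.0, -0.7]
width: 0.693
clock: 5.53
position: [0.6198, -0.1784, 0.0679]
ee_rot: [2.33, 2.107, 0.0]
force: [-0.2, 0.4, -1.3]
width: 0.696
```

```bash
python3 -m crank '[[0.5,0,-0.007,-0.003,0],[0.5,0,0,-0.003,0],[0.5,0,0,0,0],[0.5,0,0,0,0],[0.5,0,0,0,0],[0.5,0,0,0,0],[0.5,0,0,0,0],[0.5,0,0,0,0]]'
```

```text
clock: 6.2
position: [0.6199, -0.1811, 0.0663]
ee_rot: [-2.33, -2.107, -0.002]
force: [-2.5, 2.9, 9.8]
width: 0.696
```

```bash
python3 -m crank '[[0.75,0,0,0,0],[0.8,0,0,0,0],[0.9,0,0,0,0],[0.95,0,0,0,0],[1,0,0,0,0],[1,0,0,0.03,0],[1,0,0,0.08,0],[1,0,0,0.1,0]]'; python3 -m crank '[[1,0,0,0.1,0],[1,0,0,0.1,0],[1,-0.05,0.08,0,0],[1,-0.05,0.08,0,0],[1,-0.05,0.08,0,0],[1,-0.05,0.08,0,0],[1,-0.05,0.08,0,0],[1,-0.05,0.08,0,0]]'; python3 - <<'E'
from h import *
im=arm.get_image("scene")[:,:,::-1][130:270,130:340];cv2.imwrite("pics/j3.png",cv2.resize(im,None,fx=3,fy=3,interpolation=2))
E
```

```text
clock: 6.87
position: [0.618, -0.1806, 0.1485]
ee_rot: [-2.327, -2.104, 0.005]
force: [1.0, 0.8, -0.0]
width: 1.001
clock: 7.53
position: [0.4986, 0.0119, 0.2301]
ee_rot: [2.33, 2.107, 0.001]
force: [-0.2, 0.8, -0.7]
width: 1.004
```

View pics/j3.png

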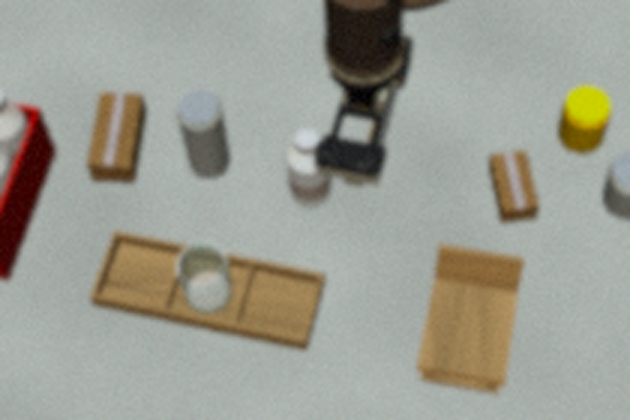

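The jar stands upright in the middle compartment, with its base at (208,293). On to the short can.

```bash
python3 -m crank '[[1,-0.0232,0.0853,0,0],[1,-0.0232,0.0853,0,0],[1,-0.0232,0.0853,0,0],[1,-0.0232,0.0853,0,0],[1,-0.0232,0.0853,0,0],[1,-0.0232,0.0853,0,0],[1,-0.0232,0.0853,0,0],[1,-0.0232,0.0853,0,0]]';  python3 -m crank '[[1,-0.0232,0.0853,0,0],[1,-0.0232,0.0853,0,0],[1,0,0,-0.05,0],[1,0,0,-0.08,0],[1,0,0,-0.08,0],[1,0,0,-0.05,0],[1,0,0,0,0],[1,0,0,0,0]]'; python3 - <<'E'
from h import *
im=arm.get_image("scene")[:,:,::-1][130:240,260:420];cv2.imwrite("pics/c1.png",cv2.resize(im,None,fx=4,fy=4,interpolation=2))
E
```

```text
clock: 8.25
position: [0.4251, 0.2851, 0.2303]
ee_rot: [-2.331, -2.106, -0.002]
force: [0.4, -0.1, 0.3]
width: 0.998
clock: 8.92
position: [0.407, 0.3515, 0.1255]
ee_rot: [2.33, 2.106, -0.002]
force: [0.2, -0.5, 0.2]
width: 1.002
```

View pics/c1.png

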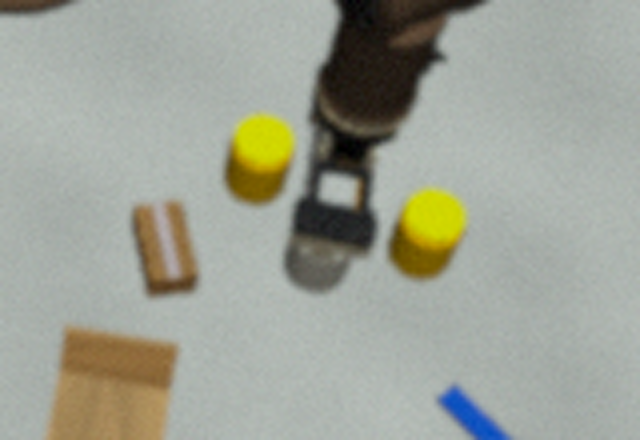

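The gripper is centred above the can at (318,270), clear of both yellow cans.

```bash
python3 -m crank '[[1,0,0,-0.05,0],[1,0,0,-0.06,0],[1,0,0,-0.04,0],[1,0,0,-0.026,0],[1,0,0,0,0],[0.6,0,0,0,0],[0.5,0,0,0,0],[0.5,0,0,0,0]]' 25;  python3 -m crank '[[0.5,0,0,0,0],[0.5,0,0,0,0],[0.5,0,0,0,0],[0.5,0,0,0,0],[0.5,0,0,0.04,0],[0.5,0,0,0.08,0],[0.5,0,0,0.1,0],[0.5,0,0,0.1,0]]'
```

```text
clock: 9.63
position: [0.4077, 0.3526, 0.0563]
ee_rot: [-2.33, -2.107, -0.004]
force: [0.7, 0.4, -0.0]
width: 0.834
clock: 10.3
position: [0.4062, 0.3511, 0.1839]
ee_rot: [2.33, 2.106, -0.004]
force: [1.5, 0.8, -2.1]
width: 0.713
```

```bash
python3 -m crank '[[0.5,0.02,-0.04,0.05,0],[0.5,0.0429,-0.0845,0,0],[0.5,0.0429,-0.0845,0,0],[0.5,0.0429,-0.0845,0,0],[0.5,0.0429,-0.0845,0,0],[0.5,0.0429,-0.0845,0,0],[0.5,0.0429,-0.0845,0,0],[0.5,0.0429,-0.0845,0,0]]'; python3 -m crank '[[0.5,0.0429,-0.0845,0,0],[0.5,0.0429,-0.0845,0,0],[0.5,0.0429,-0.0845,0,0],[0.5,0.0429,-0.0845,0,0],[0.5,0.0429,-0.0845,0,0],[0.5,0.0229,-0.0445,0,0],[0.5,0,0,0,0],[0.5,0,0,0,0]]'; python3 - <<'E'
from h import *
im=arm.get_image("scene")[:,:,::-1][130:270,130:340];cv2.imwrite("pics/c2.png",cv2.resize(im,None,fx=3,fy=3,interpolation=2))
print(arm.observe()["position"])
E
```

```text
clock: 10.97
position: [0.5352, 0.0976, 0.203]
ee_rot: [-2.33, -2.107, 0.0]
force: [1.4, 1.1, -2.3]
width: 0.716
clock: 11.63
position: [0.6297, -0.0891, 0.2025]
ee_rot: [-2.333, -2.104, 0.002]
force: [-0.9, -0.3, -1.6]
width: 0.712
[ 0.62953377 -0.08726296  0.20249563]
```

View pics/c2.png

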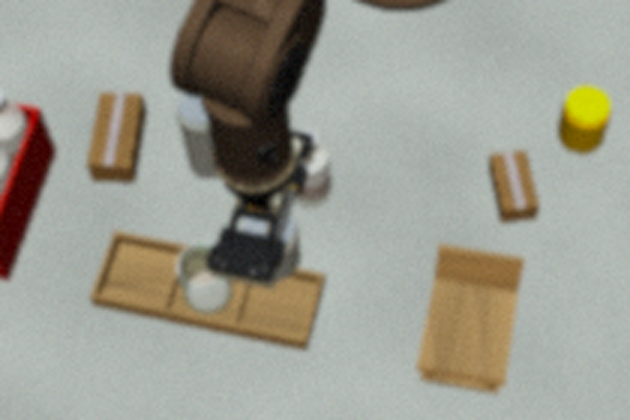

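```bash
python3 -m crank '[[0.5,0,-0.003,-0.06,0],[0.5,0,0,-0.08,0],[0.5,0,0,-0.08,0],[0.5,0,0,-0.06,0],[0.5,0,0,-0.03,0],[0.5,0,0,-0.02,0],[0.5,0,0,-0.01,0],[0.5,0,0,0,0]]'; python3 -m crank '[[0.5,0,0,-0.005,0],[0.5,0,0,-0.005,0],[0.5,0,0,0,0],[0.5,0,0,0,0],[0.5,0,0,0,0],[0.5,0,0,0,0],[0.5,0,0,0,0],[0.5,0,0,0,0]]'
```

```text
clock: 12.35
position: [0.6303, -0.0881, 0.0672]
ee_rot: [2.329, 2.108, 0.001]
force: [0.3, -0.9, -2.4]
width: 0.713
clock: 13.02
position: [0.63, -0.0886, 0.063]
ee_rot: [2.33, 2.107, 0.0]
force: [0.6, 0.1, -1.9]
width: 0.715
```

```bash
python3 -m crank '[[0.5,0,0,-0.004,0],[0.5,0,0,0,0],[0.5,0,0,0,0],[0.75,0,0,0,0],[0.85,0,0,0,0],[0.95,0,0,0,0],[1,0,0,0,0],[1,0,0,0,0]]'; python3 -m crank '[[1,0,0,0.05,0],[1,0,0,0.08,0],[1,0,0,0.1,0],[1,0,0,0.1,0],[1,0,0,0.1,0],[1,-0.08,0.006,0,0],[1,-0.09,0.007,0,0],[1,-0.1,0.007,0,0]]';python3 -m crank '[[1,-0.1,0.007,0,0],[1,-0.0925,0.007,0,0],[1,0,0,0,0],[1,0,0,0,0],[1,0,0,0,0],[1,0,0,0,0],[1,0,0,0,0],[1,0,0,0,0]]'; python3 - <<'E'
from h import *
im=arm.get_image("scene")[:,:,::-1][130:270,130:340];cv2.imwrite("pics/b1.png",cv2.resize(im,None,fx=3,fy=3,interpolation=2))
print(arm.observe()["position"])
E
```

```text
clock: 13.68
position: [0.63, -0.0886, 0.0612]
ee_rot: [-2.33, -2.107, 0.0]
force: [-0.2, -0.5, 0.3]
width: 0.977
clock: 14.35
position: [0.5218, -0.0806, 0.2337]
ee_rot: [2.328, 2.107, 0.002]
force: [0.0, -0.3, 0.3]
width: 1.0
clock: 15.02
position: [0.4458, -0.0752, 0.2332]
ee_rot: [2.33, 2.107, -0.001]
force: [-0.3, 0.8, 0.1]
width: 1.0
[ 0.44559007 -0.07520848  0.23316737]
```

View pics/b1.png

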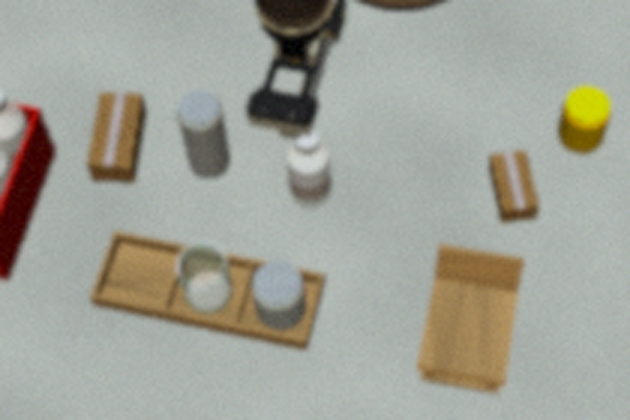

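The short can stands in its compartment at (280,300). Next is the bottle, held high on its body so the cap clears the palm.

```bash
python3 -m crank '[[1,0,0,-0.06,0],[1,0,0,-0.08,0],[1,0,0,-0.08,0],[1,0,0,-0.06,0],[1,0,0,-0.04,0],[1,0,0,-0.0250,0],[1,0,0,-0.0155,0],[1,0,0,0,0]]' 25; python3 -m crank '[[0.6,0,0,0,0],[0.5,0,0,0,0],[0.4,0,0,0,0],[0.4,0,0,0,0],[0.4,0,0,0,0],[0.4,0,0,0,0],[0.4,0,0,0,0],[0.4,0,0,0,0]]'
```

```text
clock: 15.73
position: [0.4449, -0.0751, 0.0884]
ee_rot: [-2.33, -2.107, 0.002]
force: [0.1, -0.8, 0.0]
width: 0.995
clock: 16.4
position: [0.4454, -0.075, 0.0894]
ee_rot: [2.33, 2.107, 0.001]
force: [-0.2, 1.2, 5.1]
width: 0.606
```

```bash
python3 -m crank '[[0.4,0,0,0.04,0],[0.4,0,0,0.085,0],[0.4,0,0,0.1,0],[0.4,0,0,0.1,0],[0.4,0.0519,-0.0627,0,0],[0.4,0.0519,-0.0627,0,0],[0.4,0.0519,-0.0627,0,0],[0.4,0.0519,-0.0627,0,0]]'; python3 -m crank '[[0.4,0.0519,-0.0627,0,0],[0.4,0.0519,-0.0627,0,0],[0.4,0.0519,-0.0627,0,0],[0.4,0.0519,-0.0627,0,0],[0.4,0,0,0,0],[0.4,0,0,0,0],[0.4,0,0,-0.03,0],[0.4,0,0,-0.06,0]]'; python3 - <<'E'
from h import *
im=arm.get_image("scene")[:,:,::-1][130:270,130:340];cv2.imwrite("pics/b2.png",cv2.resize(im,None,fx=3,fy=3,interpolation=2))
print(arm.observe()["position"])
E
```

```text
clock: 17.07
position: [0.5287, -0.1758, 0.2192]
ee_rot: [-2.328, -2.109, -0.001]
force: [0.3, -0.1, -2.2]
width: 0.602
clock: 17.73
position: [0.6119, -0.2754, 0.1845]
ee_rot: [2.327, 2.106, 0.004]
force: [1.1, 0.4, -2.4]
width: 0.605
[ 0.60919638 -0.27324778  0.17785413]
```

View pics/b2.png

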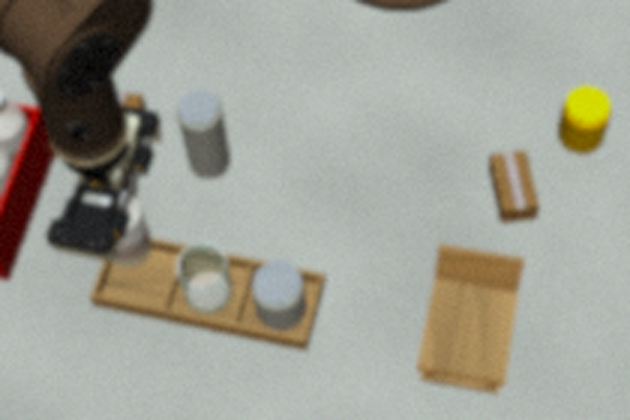

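```bash
python3 -m crank '[[0.4,0,0,-0.06,0],[0.4,0,0,-0.06,0],[0.4,0,0,-0.04,0],[0.4,0,0,-0.03,0],[0.4,0,0,-0.015,0],[0.4,0,0,-0.005,0],[0.4,0,0,0,0],[0.4,0,0,0,0]]'
```

```text
clock: 18.45
position: [0.6116, -0.2758, 0.1002]
ee_rot: [2.329, 2.106, 0.001]
force: [-0.4, 0.6, -1.7]
width: 0.603
```

```bash
python3 -m crank '[[0.4,0,0,-0.005,0],[0.4,0,0,-0.005,0],[0.4,0,0,-0.003,0],[0.4,0,0,0,0],[0.4,0,0,0,0],[0.4,0,0,0,0],[0.4,0,0,0,0],[0.4,0,0,0,0]]';python3 -m crank '[[0.65,0,0,0,0],[0.75,0,0,0,0],[0.9,0,0,0,0],[1,0,0,0,0],[1,0,0,0.03,0],[1,0,0,0.06,0],[1,0,0,0.1,0],[1,0,0,0.1,0]]'
```

```text
clock: 19.12
position: [0.6118, -0.2761, 0.0955]
ee_rot: [2.329, 2.106, 0.002]
force: [-0.7, 1.0, 8.2]
width: 0.607
clock: 19.78
position: [0.6102, -0.2754, 0.2111]
ee_rot: [-2.329, -2.105, 0.002]
force: [1.1, 0.4, 0.3]
width: 0.998
```

```bash
python3 -m crank '[[0,0,0,0.05,0],[0,-0.07,-0.049,0,0],[0,-0.07,-0.049,0,0],[0,-0.07,-0.049,0,0],[0,-0.07,-0.049,0,0],[0,0,0,0,0],[0,0,0,-0.05,0],[0,0,0,-0.08,0]]' 25; python3 - <<'E'
from h import *
im=arm.get_image("scene")[:,:,::-1][110:260,80:290];cv2.imwrite("pics/p1.png",cv2.resize(im,None,fx=3,fy=3,interpolation=2))
im=arm.get_image("top")[:,:,::-1][110:230,250:430];cv2.imwrite("pics/p1t.png",cv2.resize(im,None,fx=3,fy=3,interpolation=2))
print(arm.observe()["position"])
E
```

```text
clock: 20.45
position: [0.5004, -0.3563, 0.1815]
ee_rot: [2.327, 2.1, 0.004]
force: [1.5, 0.3, -0.4]
width: 0.468
[ 0.49735416 -0.35212768  0.17495172]
```

View pics/p1.png

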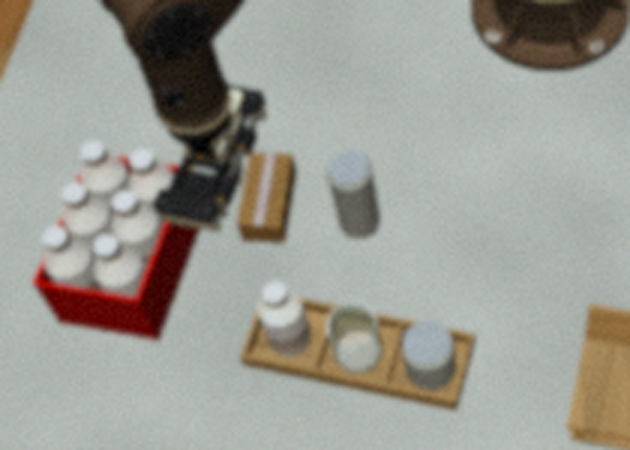

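View pics/p1t.png

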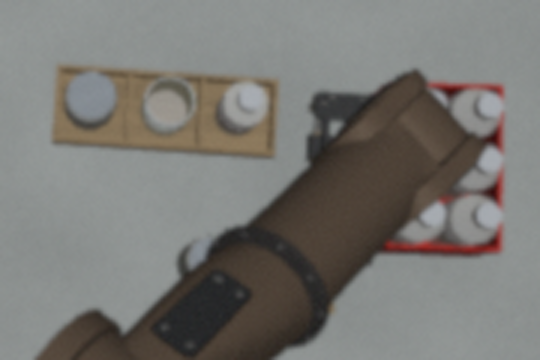

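The bottle, jar and can all stand upright in the tray. The closed gripper is between the crate and the tray, beyond the far end of the large carton. Lowering it.

```bash
python3 -m crank '[[0,0,0,-0.06,0],[0,0,0,-0.06,0],[0,0,0,-0.06,0],[0,0,0,-0.05,0],[0,0,0,-0.05,0],[0,0,0,-0.04,0],[0,0,0,-0.035,0],[0,0,0,0,0]]'; python3 - <<'E'
from h import *
im=arm.get_image("scene")[:,:,::-1][110:260,80:290];cv2.imwrite("pics/p2.png",cv2.resize(im,None,fx=3,fy=3,interpolation=2))
o=arm.observe();print(o["position"],o["force"])
E
```

```text
clock: 21.22
position: [0.4988, -0.3533, 0.035]
ee_rot: [-2.327, -2.106, 0.001]
force: [-0.1, -0.1, -0.9]
width: 0.003
[ 0.49926917 -0.35384776  0.03625615] [0.31628117 0.55973344 0.63317226]
```

View pics/p2.png

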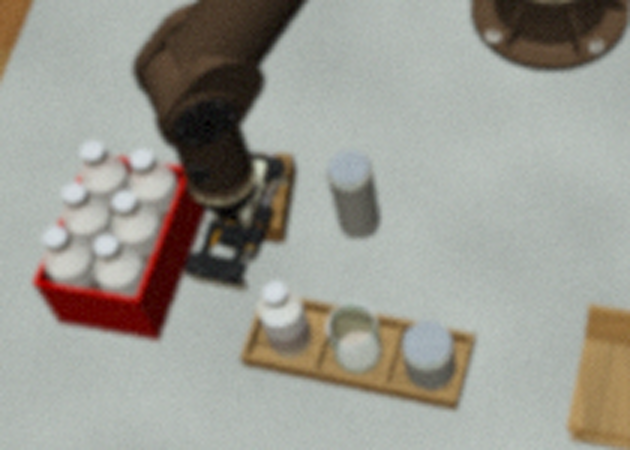

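```bash
python3 -m crank '[[0,-0.015,0,0,0],[0,-0.02,0,0,0],[0,-0.025,0,0,0],[0,-0.025,0,0,0],[0,-0.025,0,0,0],[0,-0.025,0,0,0],[0,-0.025,0,0,0],[0,-0.025,0,0,0]]'; python3 -m crank '[[0,-0.015,0,0,0],[0,-0.01,0,0,0],[0,0,0,0,0],[0,0.03,0,0.05,0],[0,0.03,0,0.08,0],[0,0,0,0.1,0],[0,0,0,0.1,0],[0,0,0,0.1,0]]'; python3 -m crank '[[1,0,0.08,0.03,0.11],[1,0,0.1,0,0.11],[1,0,0.1,0,0.11],[1,0,0.1,0,0.11],[1,0,0.1,0,0.11],[1,0,0.1,0,0.11],[1,0,0,0,0.11],[1,0,0,0,0.11]]'; python3 - <<'E'
from h import *
for n in("top","scene"):
    im=arm.get_image(n)[:,:,::-1].copy();cv2.imwrite(f"pics/q_{n}.png",im)
    m=cv2.morphologyEx(brown(im),cv2.MORPH_CLOSE,np.ones((5,5)))
    r=(slice(120,260),slice(300,400)) if n=="top" else (slice(110,215),slice(140,240))
    z=np.zeros_like(m);z[r]=m[r]
    for c in cv2.findContours(z,0,1)[0]:
        if cv2.contourArea(c)<150: continue
        R=cv2.minAreaRect(c);b=cv2.boxPoints(R);print(n,np.round(R[0],1),np.round(R[1],1),R[2],ray(n,R[0],.0225)[:2].round(4),b.round(1).tolist())
    a=im[110:260,240:440] if n=="top" else im[110:260,80:290]
    cv2.imwrite(f"pics/qz_{n}.png",cv2.resize(a,None,fx=3,fy=3,interpolation=2))
print(arm.observe()["position"])
E
```

```text
clock: 21.93
position: [0.424, -0.354, 0.0361]
ee_rot: [2.33, 2.107, 0.0]
force: [2.8, 0.5, -0.1]
width: 0.008
clock: 22.6
position: [0.4388, -0.3536, 0.2093]
ee_rot: [-2.329, -2.107, 0.002]
force: [1.1, 0.4, 0.6]
width: 0.007
clock: 23.27
position: [0.4391, -0.1188, 0.2198]
ee_rot: [-1.132, -2.929, -0.001]
force: [-0.2, -1.1, 1.4]
width: 0.541
top [348.1 217.9] [16.  29.5] 5.194429397583008 [ 0.3386 -0.339 ] [[338.79998779296875, 231.89999389648438], [341.5, 202.5], [357.5, 204.0], [354.79998779296875, 233.3000030517578]]
top [311. 206.] [84. 22.] 90.0 [ 0.3881 -0.1984] [[300.0, 164.0], [322.0, 164.0], [322.0, 248.0], [300.0, 248.0]]
top [320.6 147.8] [40.4 24.4] 3.9451863765716553 [ 0.6128 -0.2438] [[299.70001220703125, 158.60000610351562], [301.3999938964844, 134.3000030517578], [341.6000061035156, 137.0], [339.8999938964844, 161.39999389648438]]
scene [175.  161.3] [15.6 29.7] 23.198589324951172 [ 0.3345 -0.3406] [[161.89999389648438, 171.8000030517578], [173.60000610351562, 144.60000610351562], [188.0, 150.6999969482422], [176.3000030517578, 178.0]]
scene [215.2 132.6] [50.3 22.8] 78.40782928466797 [ 0.1613 -0.197 ] [[198.89999389648438, 110.19999694824219], [221.3000030517578, 105.5999984741211], [231.39999389648438, 154.89999389648438], [209.10000610351562, 159.5]]
[ 0.43896914 -0.12131862  0.21985273]
```

View pics/qz_top.png

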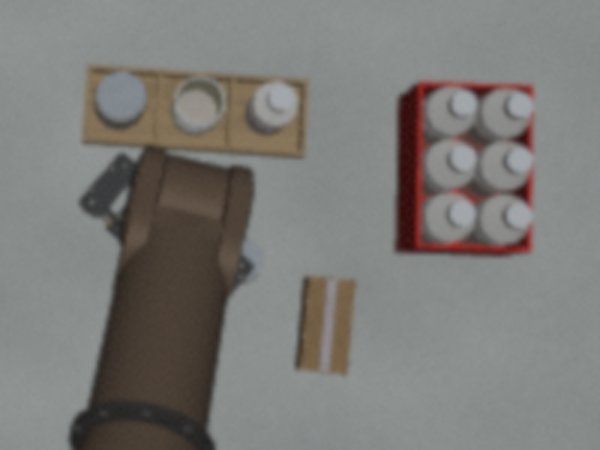

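View pics/qz_scene.png

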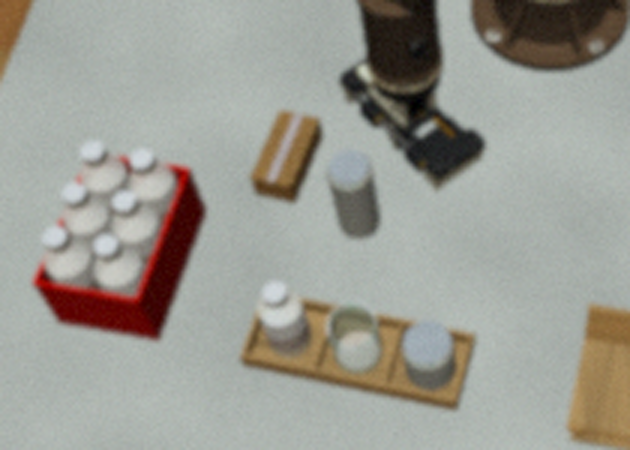

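```bash
python3 - <<'E'
from h import *
def yaw(a,b,z,n):
    d=ray(n,a,z)-ray(n,b,z);return np.degrees(np.arctan2(d[1],d[0])).round(1)
print(yaw((161.9,171.8),(173.6,144.6),.04,"scene"),yaw((176.3,178),(188,150.7),.04,"scene"),yaw((341.5,202.5),(338.8,231.9),.045,"top"),yaw((357.5,204),(354.8,233.3),.045,"top"))
# tape line in top/scene zoom
f=lambda p,ox,oy:((p[0]+.5)/3-.5+ox,(p[1]+.5)/3-.5+oy)
print(yaw(f((332,279),240,110),f((324,372),240,110),.045,"top"),yaw(f((267,188),80,110),f((299,116),80,110),.045,"scene"))
a=ray("top",f((328,325.5),240,110),.045);b=ray("scene",f((283,152),80,110),.045);print(a,b)
E
```

```text
-7.0 -8.0 -7.6 -7.7
-7.3 -8.1
[ 0.3375818  -0.33799783  0.045     ] [ 0.34501387 -0.33876017  0.045     ]
```

The carton is now at about (0.338, -0.340) with yaw -7.6°, clear of the crate and the tall can.

```bash
python3 -m crank '[[1,-0.0361,-0.0784,0,0.116],[1,-0.0361,-0.0784,0,0.116],[1,-0.0361,-0.0784,0,0.116],[1,-0.0361,-0.0784,0,0.116],[1,-0.0361,-0.0784,0,0.116],[1,-0.0361,-0.0784,0,0],[1,-0.0361,-0.0784,0,0],[1,0,0,0,0]]'; python3 -m crank '[[1,0,0,-0.06,0],[1,0,0,-0.08,0],[1,0,0,-0.08,0],[1,0,0,-0.05,0],[1,0,0,0,0],[1,0,0,0,0],[1,0,0,0,0],[1,0,0,0,0]]'; python3 - <<'E'
from h import *
im=arm.get_image("scene")[:,:,::-1][90:240,80:290];cv2.imwrite("pics/l1.png",cv2.resize(im,None,fx=3,fy=3,interpolation=2))
o=arm.observe();print(o["position"],o["force"])
E
```

```text
clock: 24.03
position: [0.3402, -0.3355, 0.2203]
ee_rot: [-0.322, -3.124, 0.005]
force: [0.3, 0.6, 0.1]
width: 0.998
clock: 24.7
position: [0.3451, -0.3298, 0.1134]
ee_rot: [0.303, 3.125, -0.002]
force: [-0.4, 0.3, -0.5]
width: 1.0
[ 0.34515687 -0.32963988  0.11334237] [ 0.98292354 -0.25712058  0.04438414]
```

View pics/l1.png

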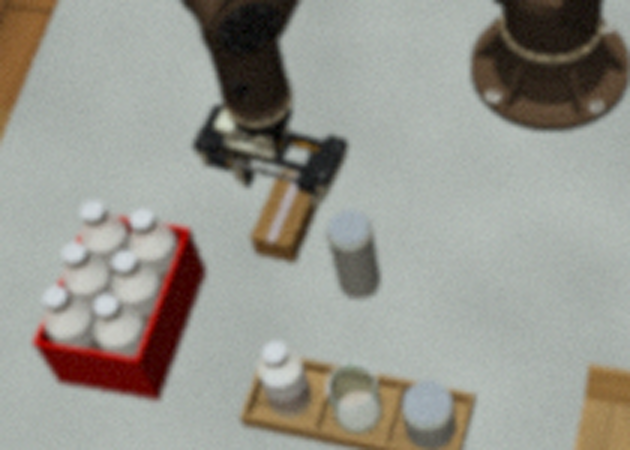

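```bash
python3 -c "
from cell import arm
print(arm.observe()['joints'].round(3))"
```

```text
[ 0.296  0.382  0.458  2.106 -0.258  0.703  2.302]
```

```bash
python3 -m crank '[[1,-0.018,-0.025,0,0.058],[1,0,0,0,0],[1,0,0,0,0],[1,0,0,0,0],[1,0,0,0,0],[1,0,0,0,0],[1,0,0,0,0],[1,0,0,0,0]]'; python3 -c "
from cell import arm
print(arm.observe()['joints'].round(3))"
```

```text
clock: 25.42
position: [0.3373, -0.3388, 0.1119]
ee_rot: [-0.206, -3.135, -0.0]
force: [-0.0, 0.6, 0.1]
width: 1.0
[ 0.335  0.385  0.441  2.103 -0.251  0.703  2.38 ]
```

```bash
python3 -m crank '[[1,0,0,-0.03,0],[1,0,0,-0.03,0],[1,0,0,-0.03,0],[1,0,0,-0.03,0],[1,0,0,-0.03,0],[1,0,0,-0.02,0],[1,0,0,0,0],[1,0,0,0,0]]'
```

```text
clock: 26.08
position: [0.3369, -0.3389, 0.0438]
ee_rot: [-0.206, -3.134, -0.001]
force: [-0.8, 0.4, 0.7]
width: 1.005
```

```bash
python3 -m crank '[[1,0,0,-0.02,0],[1,0,0,-0.015,0],[1,0,0,0,0],[0.7,0,0,0,0],[0.5,0,0,0,0],[0.5,0,0,0,0],[0.5,0,0,0,0],[0.5,0,0,0,0]]' 20; python3 -m crank '[[0.5,0,0,0,0],[0.5,0,0,0,0],[0.5,0,0,0.04,0],[0.5,0,0,0.06,0],[0.5,0,0,0.08,0],[0.5,0,0,0.08,0],[0.5,0,0,0.08,0],[0.5,0,0,0.08,0]]'
```

```text
clock: 26.75
position: [0.3372, -0.339, 0.0301]
ee_rot: [0.206, 3.135, -0.0]
force: [0.9, 0.5, 0.0]
width: 0.685
clock: 27.42
position: [0.3365, -0.3387, 0.1993]
ee_rot: [-0.206, -3.134, -0.0]
force: [0.6, -0.3, -2.1]
width: 0.652
```

```bash
python3 -m crank '[[0.5,0.02,0.035,0.06,0],[0.5,0.0461,0.0778,0,0],[0.5,0.0461,0.0778,0,0],[0.5,0.0461,0.0778,0,0],[0.5,0.0461,0.0778,0,0],[0.5,0.0461,0.0778,0,0],[0.5,0.0461,0.0778,0,0],[0.5,0.0461,0.0778,0,0]]'; python3 -m crank '[[0.5,0.0461,0.0778,0,0.025],[0.5,0.0461,0.0778,0,0.025],[0.5,0.0461,0.0778,0,0.025],[0.5,0.0461,0.0778,0,0],[0.5,0.0461,0.0778,0,0],[0.5,0.0461,0.0778,0,0],[0.5,0.0461,0.0778,0,0],[0.5,0.0461,0.0778,0,0]]'; python3 -m crank '[[0.5,0.0261,0.043,0,0],[0.5,0,0,0,0],[0.5,0,0,0,0],[0.5,0,0,-0.05,0],[0.5,0,0,-0.07,0],[0.5,0,0,-0.05,0],[0.5,0,0,0,0],[0.5,0,0,0,0]]'; python3 - <<'E'
from h import *
im=arm.get_image("scene")[:,:,::-1][150:300,200:410];cv2.imwrite("pics/l2.png",cv2.resize(im,None,fx=3,fy=3,interpolation=2))
im=arm.get_image("top")[:,:,::-1][90:230,130:350];cv2.imwrite("pics/l2t.png",cv2.resize(im,None,fx=3,fy=3,interpolation=2))
o=arm.observe();print(o["position"],o["force"])
E
```

```text
clock: 28.08
position: [0.4745, -0.1054, 0.2219]
ee_rot: [-0.206, -3.135, -0.0]
force: [0.6, -0.6, -1.5]
width: 0.651
clock: 28.75
position: [0.622, 0.1434, 0.2215]
ee_rot: [-0.082, -3.14, 0.0]
force: [0.0, -1.0, -2.0]
width: 0.654
clock: 29.42
position: [0.6312, 0.1574, 0.1534]
ee_rot: [-0.085, -3.138, 0.002]
force: [0.4, 0.2, -1.2]
width: 0.653
[0.63289708 0.15827085 0.15552076] [ 0.62338865 -0.35349138 -2.22179521]
```

View pics/l2.png

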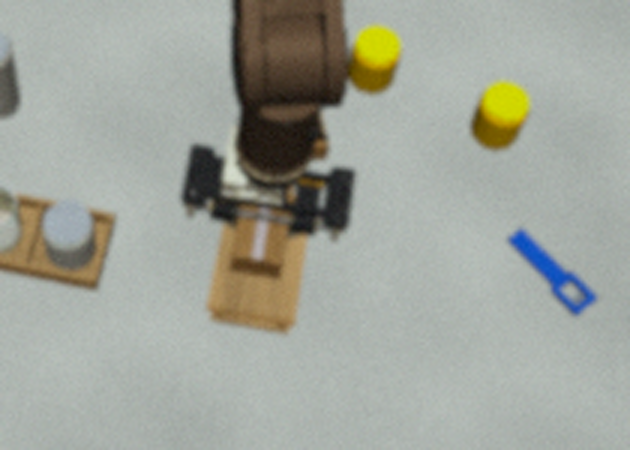

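View pics/l2t.png

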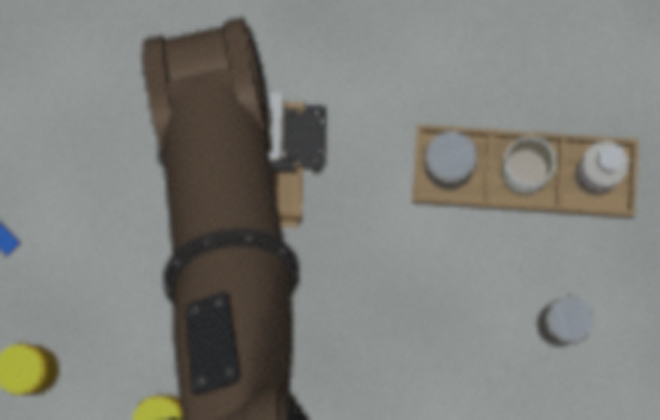

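The carton is held level over the board and lined up with it. Lowering toward contact, then I'll lighten the grip so it can pivot flat.

```bash
python3 -m crank '[[0.5,0,0.002,-0.04,0],[0.5,0,0,-0.05,0],[0.5,0,0,-0.04,0],[0.5,0,0,-0.025,0],[0.5,0,0,-0.015,0],[0.5,0,0,0,0],[0.5,0,0,0,0],[0.5,0,0,0,0]]'; python3 -m crank '[[0.5,0,0,-0.005,0],[0.5,0,0,-0.005,0],[0.5,0,0,-0.005,0],[0.5,0,0,-0.005,0],[0.5,0,0,-0.005,0],[0.5,0,0,0,0],[0.5,0,0,0,0],[0.5,0,0,0,0]]' 6
```

```text
clock: 30.18
position: [0.633, 0.1599, 0.0872]
ee_rot: [0.083, 3.139, 0.001]
force: [0.5, -0.5, -1.4]
width: 0.651
clock: 30.85
position: [0.6323, 0.1597, 0.0759]
ee_rot: [0.083, 3.14, -0.0]
force: [-0.4, -0.3, -1.9]
width: 0.653
```

```bash
python3 -m crank '[[0.5,0,0,-0.005,0],[0.5,0,0,-0.005,0],[0.5,0,0,-0.005,0],[0.5,0,0,0,0],[0.5,0,0,0,0],[0.5,0,0,0,0],[0.5,0,0,0,0],[0.5,0,0,0,0]]' 6; python3 - <<'E'
from h import *
im=arm.get_image("scene")[:,:,::-1][180:280,230:370];cv2.imwrite("pics/l3.png",cv2.resize(im,None,fx=5,fy=5,interpolation=2))
o=arm.observe();print(o["position"],o["force"])
E
```

```text
clock: 31.52
position: [0.6323, 0.1598, 0.07]
ee_rot: [0.083, 3.14, 0.0]
force: [0.4, -0.3, -1.6]
width: 0.65
[0.63228714 0.15981544 0.07000167] [ 0.01418235 -0.04687922 -1.08997406]
```

View pics/l3.png

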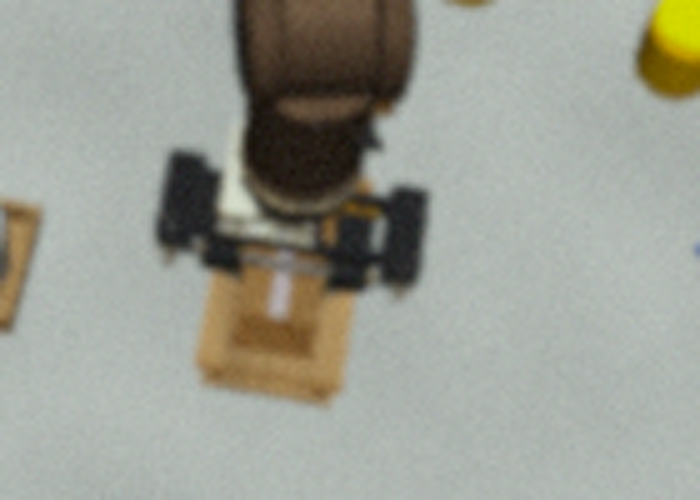

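```bash
python3 -m crank '[[0.5,0,0,-0.005,0],[0.5,0,0,-0.005,0],[0.5,0,0,0,0],[0.5,0,0,0,0],[0.5,0,0,0,0],[0.5,0,0,0,0],[0.5,0,0,0,0],[0.5,0,0,0,0]]' 6
```

```text
clock: 32.23
position: [0.6324, 0.1599, 0.0661]
ee_rot: [0.083, 3.14, 0.0]
force: [-0.1, 1.7, 2.1]
width: 0.653
```

```bash
python3 -m crank '[[0.5,0,0,-0.003,0],[0.5,0,0,0,0],[0.5,0,0,0,0],[0.5,-0.004,0,-0.001,0],[0.5,-0.004,0,-0.001,0],[0.5,-0.003,0,-0.001,0],[0.5,0,0,0,0],[0.5,0,0,0,0]]' 6
```

```text
clock: 32.9
position: [0.6284, 0.1598, 0.0641]
ee_rot: [0.083, 3.139, 0.0]
force: [0.3, -0.4, 6.3]
width: 0.652
```

```bash
python3 -m crank '[[0.5,-0.004,0,-0.001,0],[0.5,-0.004,0,-0.001,0],[0.5,-0.004,0,-0.001,0],[0.5,0,0,0,0],[0.5,0,0,0,0],[0.5,0,0,0,0],[0.5,0,0,0,0],[0.5,0,0,0,0]]' 6
```

```text
clock: 33.57
position: [0.6244, 0.1595, 0.063]
ee_rot: [0.083, 3.138, 0.0]
force: [4.8, -0.5, 4.7]
width: 0.657
```

The x force rose to 4.8 N, so the carton is against the backstop. Releasing and looking.

```bash
python3 -m crank '[[0.7,0,0,0,0],[0.8,0,0,0,0],[1,0,0,0,0],[1,0,0,0,0],[1,0,0,0,0],[1,0,0,0.04,0],[1,0,0,0.08,0],[1,0,0,0.1,0]]'; python3 -m crank '[[1,0,0,0.1,0],[1,-0.08,0,0.06,0],[1,-0.1,0,0,0.08],[1,-0.1,0,0,0.08],[1,-0.1,0,0,0.08],[1,-0.1,0,0,0.06],[1,-0.05,0.06,0,0],[1,0,0,0,0]]'; python3 - <<'E'
from h import *
im=arm.get_image("scene")[:,:,::-1].copy();cv2.imwrite("pics/s2.png",im);im=im[160:280,240:380];cv2.imwrite("pics/l4.png",cv2.resize(im,None,fx=5,fy=5,interpolation=2))
im=arm.get_image("top")[:,:,::-1][90:230,130:350];cv2.imwrite("pics/l4t.png",cv2.resize(im,None,fx=3,fy=3,interpolation=2))
o=arm.observe();print(o["position"],o["ee_rot"])
E
```

```text
clock: 34.23
position: [0.6208, 0.1594, 0.1486]
ee_rot: [-0.082, -3.135, 0.003]
force: [1.0, 0.0, -0.0]
width: 1.003
clock: 34.9
position: [0.4062, 0.1868, 0.2145]
ee_rot: [0.418, -3.112, -0.003]
force: [-0.4, 0.9, 0.3]
width: 1.001
[0.41032627 0.184686   0.21469837] [-4.13626961e-01  3.11369848e+00  1.07754139e-03]
```

View pics/l4.png

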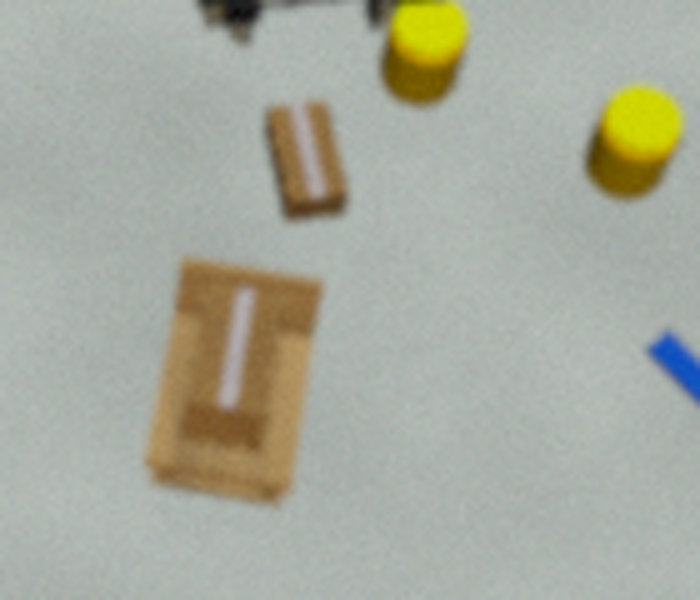

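View pics/l4t.png

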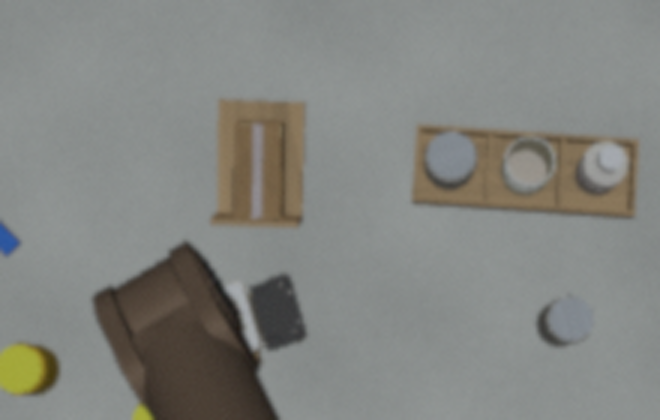

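```bash
python3 - <<'E'
from h import *
f=lambda p:((p[0]+.5)/3-.5+130,(p[1]+.5)/3-.5+90)
g=lambda p:((p[0]+.5)/5-.5+240,(p[1]+.5)/5-.5+160)
a=.015
for l,n,p,z in (("tape far","top",f((258,124)),.094),("tape near","top",f((257,217)),.066),("tape far","scene",g((229,408)),.094),("tape near","scene",g((245,290)),.066),
 ("bL","top",f((219,100)),.057),("bR","top",f((305,101)),.057),("kL","top",f((212,222)),.076),("kR","top",f((301,224)),.076),
 ("cbL","scene",g((182,437)),.051),("cbR","scene",g((262,450)),.051),("kL","scene",g((182,258)),.076),("kR","scene",g((322,282)),.076),("fL","scene",g((150,468)),.057),("fR","scene",g((283,492)),.057)):
  print(l,n,ray(n,p,z)[:2].round(4))
E
```

```text
tape far top [0.6762 0.1553]
tape near top [0.5632 0.1619]
tape far scene [0.6754 0.1572]
tape near scene [0.5636 0.1612]
bL top [0.7164 0.2086]
bR top [0.7118 0.0987]
kL top [0.5571 0.2174]
kR top [0.5514 0.1058]
cbL scene [0.684  0.1255]
cbR scene [0.6868 0.1855]
kL scene [0.5474 0.1107]
kR scene [0.5545 0.2185]
fL scene [0.714  0.1046]
fR scene [0.7204 0.2032]
```

```bash
python3 -m crank '[[1,0.035,0.049,0,0],[1,0,0,-0.04,0],[1,0,0,-0.06,0],[1,0,0,-0.07,0],[1,0,0,-0.06,0],[1,0,0,-0.04,0],[1,0,0,0,0],[1,0,0,0,0]]'; python3 - <<'E'
from h import *
im=arm.get_image("scene")[:,:,::-1][120:240,230:370];cv2.imwrite("pics/m1.png",cv2.resize(im,None,fx=5,fy=5,interpolation=2))
o=arm.observe();print(o["position"],o["ee_rot"],o["joints"].round(2))
E
```

```text
clock: 35.67
position: [0.4254, 0.2026, 0.1058]
ee_rot: [0.407, -3.113, 0.002]
force: [-0.7, 0.6, 0.0]
width: 0.998
[0.42589272 0.20310019 0.10670999] [-4.08001488e-01  3.11483098e+00 -5.32729298e-04] [-0.65  0.37  0.12  2.1  -0.07  0.68  1.34]
```

View pics/m1.png

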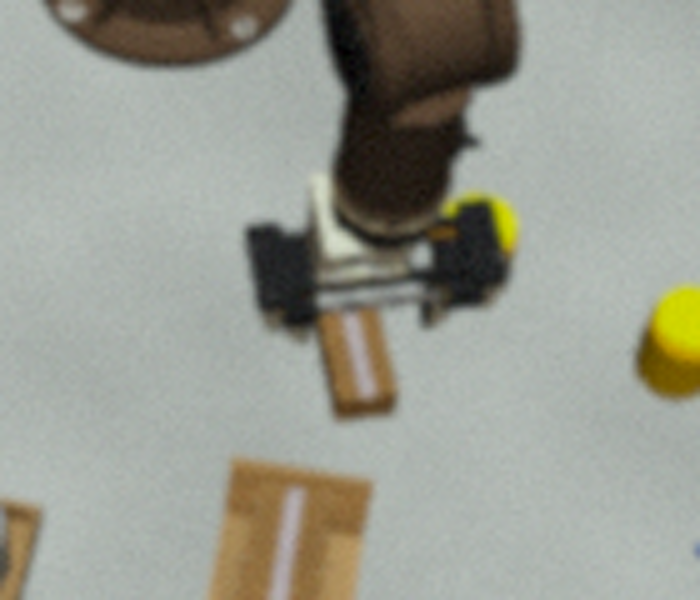

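The fingers straddle the small carton, and the near yellow can sits behind the right end of the palm with some clearance. Going down in steps.

```bash
python3 -m crank '[[1,0,0.003,-0.03,0],[1,0,0,-0.03,0],[1,0,0,-0.03,0],[1,0,0,-0.03,0],[1,0,0,-0.03,0],[1,0,0,-0.025,0],[1,0,0,-0.02,0],[1,0,0,0,0]]' 20; python3 -m crank '[[0.7,0,0,0,0],[0.5,0,0,0,0],[0.4,0,0,0,0],[0.4,0,0,0,0],[0.4,0,0,0,0],[0.4,0,0,0,0],[0.4,0,0,0,0],[0.4,0,0,0,0]]'
```

```text
clock: 36.38
position: [0.425, 0.2045, 0.0278]
ee_rot: [0.409, -3.114, 0.0]
force: [0.2, 0.4, 0.2]
width: 1.002
clock: 37.05
position: [0.425, 0.2047, 0.0285]
ee_rot: [-0.41, 3.115, 0.0]
force: [-0.9, 0.3, 2.1]
width: 0.544
```

```bash
python3 -m crank '[[0.4,0,0,0.04,0],[0.4,0,0,0.08,0],[0.4,0,0,0.09,0],[0.4,0,0,0.1,0],[0.4,0,0,0.09,-0.03],[0.4,0.04,-0.01,0,-0.05],[0.4,0.07,-0.016,0,-0.06],[0.4,0.07,-0.016,0,-0.06]]'; python3 -m crank '[[0.4,0.07,-0.016,0,-0.06],[0.4,0.07,-0.016,0,-0.04],[0.4,0.07,-0.016,0,0],[0.4,0.06,-0.016,0,0],[0.4,0.0325,-0.008,0,0],[0.4,0,0,0,0],[0.4,0,0,0,0],[0.4,0,0,0,0]]'; python3 - <<'E'
from h import *
im=arm.get_image("scene")[:,:,::-1][160:280,230:370];cv2.imwrite("pics/m2.png",cv2.resize(im,None,fx=5,fy=5,interpolation=2))
o=arm.observe();print(o["position"],o["ee_rot"],o["force"])
E
```

```text
clock: 37.72
position: [0.4975, 0.1882, 0.1894]
ee_rot: [-0.08, 3.139, 0.002]
force: [1.1, 0.9, -1.3]
width: 0.545
clock: 38.38
position: [0.6168, 0.1595, 0.1879]
ee_rot: [-0.082, -3.139, -0.0]
force: [-0.4, 0.0, -0.6]
width: 0.543
[0.61669509 0.15970298 0.18810938] [-8.09384010e-02 -3.13925455e+00 -4.87664327e-04] [ 0.07444548 -0.23018064 -1.23194761]
```

View pics/m2.png

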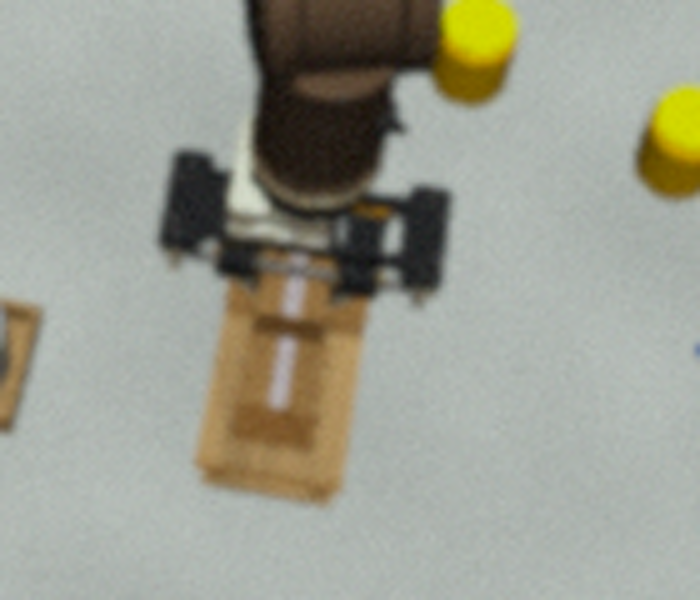

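Well aligned. Lowering to just above contact at about 0.120, then switching to a light grip.

```bash
python3 -m crank '[[0.4,0,0,-0.04,0],[0.4,0,0,-0.05,0],[0.4,0,0,-0.04,0],[0.4,0,0,-0.025,0],[0.4,0,0,-0.015,0],[0.4,0,0,0,0],[0.4,0,0,0,0],[0.4,0,0,0,0]]' 6; python3 -m crank '[[0.4,0,0,-0.005,0],[0.4,0,0,-0.005,0],[0.4,0,0,-0.005,0],[0.4,0,0,-0.005,0],[0.4,0,0,0,0],[0.4,0,0,0,0],[0.4,0,0,0,0],[0.4,0,0,0,0]]' 6
```

```text
clock: 39.1
position: [0.6185, 0.1593, 0.1214]
ee_rot: [0.082, 3.139, 0.001]
force: [0.5, 0.0, -0.8]
width: 0.549
clock: 39.77
position: [0.6182, 0.1588, 0.1124]
ee_rot: [0.083, 3.14, -0.0]
force: [0.6, 0.4, -0.1]
width: 0.543
```

```bash
python3 -m crank '[[0.4,0,0,-0.004,0],[0.4,0,0,-0.004,0],[0.4,0,0,-0.002,0],[0.4,0,0,0,0],[0.4,0,0,0,0],[0.4,0,0,0,0],[0.4,0,0,0,0],[0.4,0,0,0,0]]' 6; python3 - <<'E'
from h import *
im=arm.get_image("scene")[:,:,::-1][160:280,230:370];cv2.imwrite("pics/m3.png",cv2.resize(im,None,fx=5,fy=5,interpolation=2))
o=arm.observe();print(o["position"],o["ee_rot"],o["force"])
E
```

```text
clock: 40.43
position: [0.6181, 0.159, 0.1084]
ee_rot: [0.083, 3.14, 0.0]
force: [0.3, -0.3, 0.1]
width: 0.543
[0.61810997 0.15900258 0.1083705 ] [8.26035208e-02 3.14025142e+00 4.85584461e-05] [-0.23177295 -0.58026534 -0.74189217]
```

View pics/m3.png

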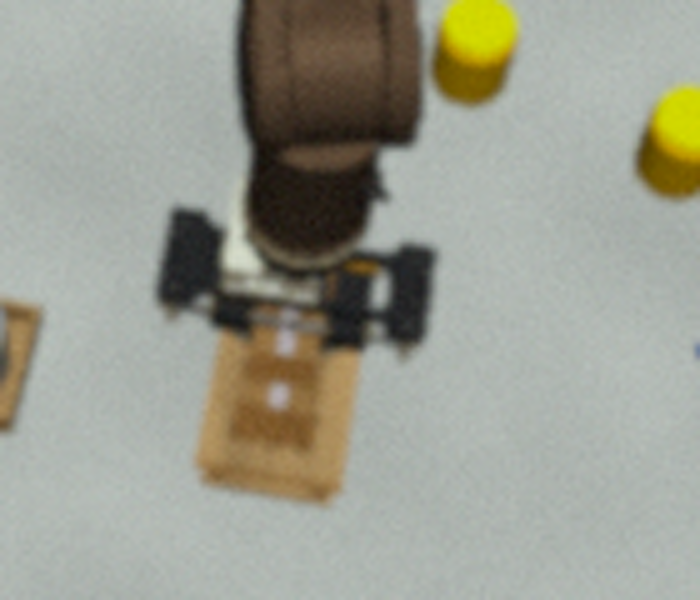

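```bash
python3 -m crank '[[0.4,0,0,-0.003,0],[0.4,0,0,-0.002,0],[0.4,0,0,0,0],[0.4,0,0,0,0],[0.4,0,0,0,0],[0.4,0,0,0,0],[0.4,0,0,0,0],[0.4,0,0,0,0]]' 6;python3 -m crank '[[0.4,-0.004,0,-0.001,0],[0.4,-0.004,0,-0.001,0],[0.4,-0.004,0,-0.001,0],[0.4,-0.004,0,-0.001,0],[0.4,0,0,0,0],[0.4,0,0,0,0],[0.4,0,0,0,0],[0.4,0,0,0,0]]' 6
```

```text
clock: 41.15
position: [0.618, 0.1591, 0.1066]
ee_rot: [0.082, 3.14, 0.0]
force: [-2.4, -0.2, 5.6]
width: 0.544
clock: 41.82
position: [0.6115, 0.1591, 0.1049]
ee_rot: [-0.082, -3.14, -0.0]
force: [-0.2, 0.4, 5.1]
width: 0.545
```

```bash
python3 -m crank '[[0.4,-0.004,0,-0.001,0],[0.4,-0.004,0,-0.001,0],[0.4,-0.002,0,0,0],[0.4,0,0,0,0],[0.4,0,0,0,0],[0.4,0,0,0,0],[0.4,0,0,0,0],[0.4,0,0,0,0]]' 6
```

```text
clock: 42.48
position: [0.6088, 0.1588, 0.1042]
ee_rot: [0.083, 3.138, 0.0]
force: [5.0, 0.0, 2.0]
width: 0.547
```

Backstop contact again at 5 N. Releasing, retreating and looking.

```bash
python3 -m crank '[[0.65,0,0,0,0],[0.8,0,0,0,0],[1,0,0,0,0],[1,0,0,0,0],[1,0,0,0,0],[1,0,0,0.04,0],[1,0,0,0.08,0],[1,0,0,0.1,0]]'; python3 -m crank '[[1,0,0,0.1,0],[1,-0.08,0,0.06,0],[1,-0.1,0,0,0],[1,-0.1,0,0,0],[1,-0.1,0,0,0],[1,-0.1,0,0,0],[1,-0.1,0,0,0],[1,0,0,0,0]]'; python3 - <<'E'
from h import *
im=arm.get_image("scene")[:,:,::-1].copy();cv2.imwrite("pics/s3.png",im);a=im[160:280,240:380];cv2.imwrite("pics/e1.png",cv2.resize(a,None,fx=5,fy=5,interpolation=2))
a=im[110:270,90:350];cv2.imwrite("pics/e3.png",cv2.resize(a,None,fx=3,fy=3,interpolation=2))
im=arm.get_image("top")[:,:,::-1][90:230,100:360];cv2.imwrite("pics/e2.png",cv2.resize(im,None,fx=3,fy=3,interpolation=2))
o=arm.observe();print(o["position"],o["ee_rot"])
E
```

```text
clock: 43.15
position: [0.6056, 0.1586, 0.1903]
ee_rot: [-0.082, -3.135, 0.003]
force: [1.0, 0.2, -0.1]
width: 0.996
clock: 43.82
position: [0.3682, 0.1582, 0.2552]
ee_rot: [-0.077, -3.136, 0.001]
force: [-0.9, -0.6, -0.0]
width: 0.998
[0.37423965 0.15912941 0.25630671] [7.94151643e-02 3.14026203e+00 1.53241581e-03]
```

View pics/e1.png

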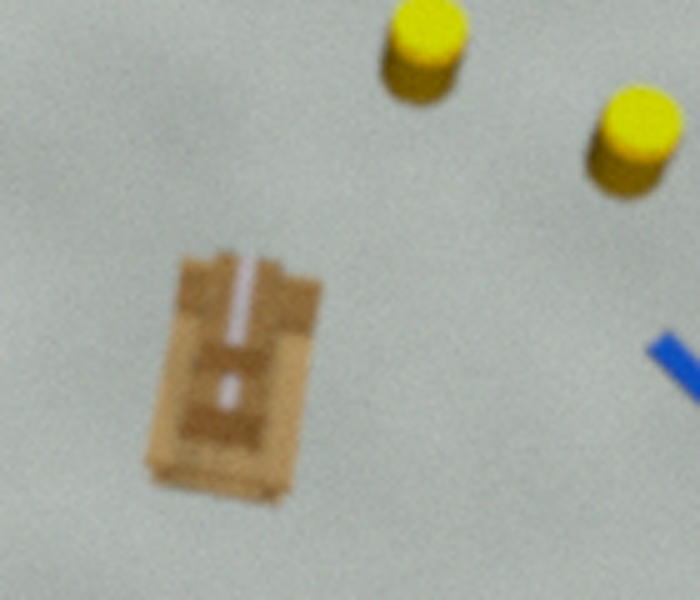

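View pics/e2.png

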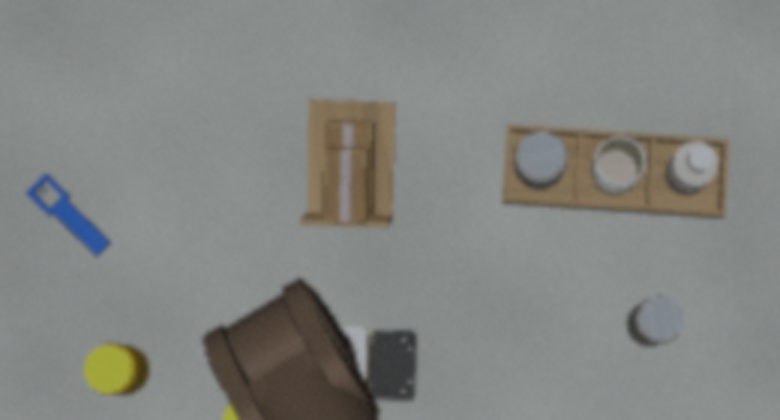

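View pics/e3.png

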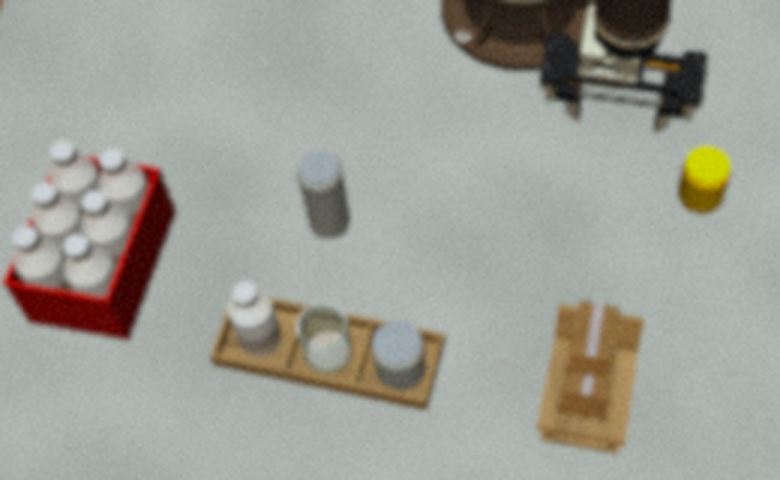

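```bash
python3 - <<'E'
from h import *
g=lambda p:((p[0]+.5)/5-.5+240,(p[1]+.5)/5-.5+160)
f=lambda p:((p[0]+.5)/3-.5+100,(p[1]+.5)/3-.5+90)
s=lambda p:((p[0]+.5)/3-.5+90,(p[1]+.5)/3-.5+110)
xs=.5745
def seat(p):return (p[0]-xs,p[1]-.1615)
a=np.radians(15)
def exp(A,c):return np.round([A*np.cos(a)-c*np.sin(a), .02+A*np.sin(a)+c*np.cos(a)],4)
for l,A,c in(("S far top",.09,.081),("S near top",0,.081),("L far top",.12,.045)):print(l,exp(A,c))
for l,n,p,z in(("S far","scene",g((234,346)),exp(.09,.081)[1]),("S near","scene",g((249,256)),exp(0,.081)[1]),("L far","scene",g((227,410)),exp(.12,.045)[1]),("L far","top",f((348,121)),exp(.12,.045)[1]),
  ("S far","top",f((347,148)),exp(.09,.081)[1]),("S near","top",f((345,222)),exp(0,.081)[1])):
  print(l,n,"h,y",np.round(ray(n,p,z)[:2]-[xs,0],4))
T=np.array([.620,-.182]);yv=np.array([np.cos(np.radians(84.4)),np.sin(np.radians(84.4))]);xv=np.array([yv[1],-yv[0]])
for l,n,p,z in(("can","top",f((541,159)),.086),("can","scene",s((398,340)),.086),("jar rim","top",f((620,164)),.091),("jar rim","scene",s((325,329)),.091),("cap","top",f((702,158)),.138),("cap","scene",s((246,292)),.138),("tall","top",f((660,321)),.14),("tall","scene",s((320,169)),.14)):
  q=ray(n,p,z)[:2];print(l,n,q.round(4),"tray xy",np.round([(q-T)@xv,(q-T)@yv],4))
E
```

```text
S far top [0.066  0.1215]
S near top [-0.021   0.0982]
L far top [0.1043 0.0945]
S far scene h,y [0.0641 0.1558]
S near scene h,y [-0.0234  0.1609]
L far scene h,y [0.1029 0.1559]
L far top h,y [0.1054 0.1552]
S far top h,y [0.0663 0.1541]
S near top h,y [-0.0218  0.1609]
can top [ 0.6266 -0.0842] tray xy [-0.003   0.0979]
can scene [ 0.6279 -0.0839] tray xy [-0.0018  0.0984]
jar rim top [ 0.6166 -0.1821] tray xy [-0.0034 -0.0004]
jar rim scene [ 0.6267 -0.1764] tray xy [0.0061 0.0062]
cap top [ 0.6131 -0.2766] tray xy [ 0.0023 -0.0949]
cap scene [ 0.6115 -0.2731] tray xy [ 0.0004 -0.0915]
tall top [ 0.4174 -0.2185] tray xy [-0.1981 -0.0561]
tall scene [ 0.4223 -0.2171] tray xy [-0.1933 -0.0543]
```

Everything measures within tolerance, the robot touches nothing and the opener hasn't moved. Handing in.

```bash
python3 -c "
from cell import arm
print(arm.sign_off())"
```

```text
the job is handed in; nothing more can be done
None
```

Both kits are made up and the job was handed in at about 44 s of the 138 s allowed. I don't know the verdict, because the hand-in reports none.

- **Kitchen kit:** The jar stands in the middle compartment, the short can on the robot's left of it and the bottle on the right, all upright. By both cameras all three are within about 9 mm of their compartment centres (20 mm allowed). I lowered the jar until I felt contact, then released it.
- **Tea kit:** The large carton lies flat on the slope with the small one on top. Each was lowered with a light grip until flat, then slid to the backstop until I felt 5 N. Measured from the pictures, their far ends are within about 2 mm of where they should be. They sit within a few millimetres of mid-width and square to a few degrees.
- **Moved on the way:** I pushed the large carton about 70 mm toward the robot before gripping it, because the gripper was a tight fit between the crate and the tall can.
- **Left alone:** The tall can measured within about 4 mm of its starting place. The opener looked unmoved, though I compared it only by eye. The crate wasn't touched.
- **Disagreement:** The two cameras differ by up to about 11 mm on the jar's rim, which I picked by eye and which is hard to see in clear glass. Both readings still put it well inside the tolerance.

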